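Lock an air cylinder extended with a snap-over stop clip

TASK

Lock the small air cylinder on the bench with its rod out: draw the rod out by its eye to the end stop, then press the longer of the two spring-jawed stop clips down over the bare rod, between gland nut and collar, until both jaws snap past the rod and the saddle sits fully home. Then push the rod back in until the collar nips the clip against the gland nut with no slack left, and let go. Go by feel: the jaws take about 15 N to snap over, but more than 25 N on the seated clip, or in nipping it, spoils it; leave the shorter clip and the tools round about where they are.

Things in the scene. Friction and masses are not known exactly. Their poses are not given: they have to be found in the camera images.
- mount_plate: Fixed dark steel plate 270 x 90 x 10 mm under the air cylinder; origin at bench level, plate from x = -130 to +140 mm. x points out along the rod, which runs level over the line y = 0; z up. Slotted cheeks (to 79 mm high, x = -118 to +5 mm, 60 mm wide) clamp the cylinder; ports end 31 mm over its axis, which was set somewhere from 60 to 72 mm above the bench: feel or look for it.
- rod (a joint): Travel of the 20 mm rod, m: 0 in, 0.054 at its end stop; seals drag about 4 N and hold it. On its end an upright steel eye, a 38 mm ring 18 mm thick: grip its flat faces across y from above. On mount_plate's x line: end cap's face 6 mm; gland nut (34 mm disc) screwed in by hand, face anywhere from 10 to 16 mm; collar's face (34 mm disc, 8 thick) 16 mm + joint; eye's centre 56 mm + joint.
- long_clip_bore (a point): Centre of the bore of the longer stop clip; the clip stands loose on its flared feet, 18 mm below. 46 mm long along x, the bore's axis, to lie along the rod either way round; z up. Two steel jaws, 37 mm over all, hinged under the saddle and sprung shut, hold the 20 mm rod; their lips stand 13 mm apart, 9 mm below this point, and the feet flare below them. About 0.1 kg.
- long_clip_rib (a point): Centre of the longer clip's upright grip rib, 30 mm above the bore's centre: 14 mm thick along y (grip it so), 30 mm long along x, top 13 mm above, flat shoulders of the saddle 13 mm below. Pressing down, the lips meet the rod with the bore centre about 18 mm over its axis; force peaks at 10 to 20 N, falls or turns to a pull as they snap past, and rises steeply once the saddle is home, bore on axis.
- short_clip_bore (a point): Bore centre of the shorter clip of the set, the same in all but its length of 30 mm. It stands on its feet near the longer one, on either side of it. Not to be used or moved.
- funnel: Aluminium funnel, mouth down, 100 mm wide and 98 mm high; origin at the centre of its underside. Stays.
- screwdriver: Yellow screwdriver, 193 mm long, 23 mm thick, lying by the rod end; origin under the centre, length along y. Stays.

How it is judged:
On the way, in this order (a step that is already met when the one before it is completed fails the run):
1. the rod is drawn right out: at least 51.5 of its 54 mm (value of joint rod above 0.0515 m), for 0.1 s.
2. the long clip is snapped on the bare rod: along its axis, saddle home, both jaws shut again (y of long_clip_bore in the frame of mount_plate between -0.0025 and 0.0025 m and x of long_clip_bore in the frame of mount_plate between 0.03 and 0.052 m and height (world z) of long_clip_bore between 0.057 and 0.0745 m and angle between the x axis of long_clip_bore and the x axis of mount_plate, either way round below 0.12 rad and value of joint each of long_clip_jaw_a, long_clip_jaw_b below 0.06 rad), for 0.2 s.
At the end, for the whole second after the job is handed in: the long clip sits home on the rod (in line with it within 2.5 mm and 0.12 rad, jaws shut within 0.06 rad, saddle down on the rod), nipped without slack: gland nut and collar both bear on it, with 0.3 N or more (all of step 2 and contact force between long_clip and gland_nut above 0.3 N and contact force between long_clip and rod_c0 above 0.3 N and value of joint rod below 0.048 m); the robot touches nothing.
It fails at once if the saddle is pressed on the rod with more than 25 N (12.5 N on either of the two seats under it) (contact force between any of long_clip_c2, long_clip_c3 and rod above 12.5 N).
It fails at once if the collar is pressed on the clip with more than 25 N (contact force between long_clip and rod_c0 above 25 N).
It fails at once if the shorter clip moved more than 15 mm (distance of short_clip_bore from where it was at the start of the episode above 0.015 m).
It fails at once if the screwdriver or the funnel shoved more than 20 mm (distance of any of funnel, screwdriver from where it was at the start of the episode above 0.02 m).
It also fails if it takes over 72 s, if anything falls off the work surface, if the arm or the gripper's body presses on something with over 40 N, if the wrist force passes 120 N, or if a joint passes its speed limit or range.

ROBOT

A 6-joint arm with a two-finger parallel gripper is mounted at the origin on a cart in front of the work surface, level with it; the furniture and walls round the work are solid. World frame = base frame: x ahead of the robot, y to its left, z up, the work surface at z = 0. Lengths are in m, angles in rad, forces in N, time in s.
With the tool pointing down it reaches from about 0.4 to 0.925 m from the base axis. Payload 12.5 kg.
Tool frame: the origin (TCP) lies at the very end of the fingers, on their centre line; the grasp point (between the pads) lies 19 mm behind it; z points along the fingers, y is the line along which they close (so a half turn about z gives the same grasp; the last joint's range is limited). The gripper opens to 95 mm and grips with 3 to 60 N. Pads are 20 mm wide; open, the fingers measure 119 mm over their backs; the gripper's body (75 mm by 180 mm) begins 59 mm behind the grasp point.
Start: joints at [1.178, 0.491, 1.559, -0, 1.092, -0.106], TCP at [0.177, 0.599, 0.215] pointing down, gripper open.
Joint ranges: [-3.1, 3.1], [-0.84, 2.19], [0.05, 2.79], [-1.13, 4.28], [0.06, 2.93], [-2.69, 2.69]. Speed limits (rad/s): [2.22, 2.22, 2.79, 3.14, 3.14, 3.14].

INTERFACE

Orientations are given as a rotation vector (axis times angle).
In Python, from plant import robot, viewer, job gives the robot as it stands.
- The arm moves only by the shell command python3 -m inch 'ROWS' [FORCE]. ROWS is JSON, a list of rows, each a list of 7 numbers: the shift along the tool's x, y, z each as a share of 0.2 m, from -1 to 1, then the turn, a rotation vector about the tool's x, y, z each as a share of 180 degrees, from -1 to 1, then the closure, from -1 (fully open) to 1 (shut). In form: [[tx, ty, tz, wx, wy, wz, hand], ...]. A call has 1 to 12 rows; each row is the pose to reach, as a shift and turn from the pose commanded when the call began, along the tool's axes at that moment, turning the shorter way round; what a row does not reach only later rows make up. A row lasts 1/10 s, in which the tool goes at most 50 mm and 8.59 degrees, less where a joint would pass 70% of its speed; a pose out of reach is approached as far as the arm can. A call with a number of a shift or a turn outside -1 to 1 is refused whole. A call with a gripper value outside its range is refused whole. The fingers move at their own pace and stop on an object; FORCE is the grip in N (left out, the last holds). Time passes only in rows, so rows that repeat a pose let the fingers close. It gives the time, the measured TCP pose, the force, the opening and the grip force at its end, in the units of the state.
- robot.sense(): the state, without advancing time (a new reading comes with each control period).
- viewer.read_camera(name): name is "scene" or "top" or "wrist"; returns the picture (480x640x3 uint8, red, green, blue); there is no depth.
- viewer.get_calibration(name): a dict with "fx", "fy", "cx", "cy" (pixels), "world_from_camera" (4x4, takes a point from camera to world coordinates). Camera axes: x right, y up, looking along -z (the intrinsics and any distortion apply to the point x, -y, -z); pixel columns grow to the right and rows downward; lengths in m; the calibration is good to about 2 mm. A picture is of the moment at which its call begins: read the wrist's pose just before it. get_calibration takes no time and is no camera call; for the wrist camera it gives the pose at the moment of the call.
- job.close_job(): hands the job in; it is judged then, once.
The state is a dict: "time_s": time; "q": joint angles; "joint_vel": joint speeds; "joint_efforts": joint torques, N m; "position": TCP position; "tool_rot": TCP orientation; "ft_force": force on the tool from outside, world axes, zero at the start; "ft_torque": the same for the moment, N m; "finger_gap": opening from 0.0 (shut) to 1.0 (fully open); "grip_force": force on a finger pad.
Only numpy, scipy, OpenCV 4.12 (cv2) and the standard library are available. Lean on these libraries where they do the work, as an engineer would, in place of code of your own. Each camera call takes 0.05 s, during which the arm holds its last target. There are 200 camera calls.

## Working session

There is one attempt and no reset: what is moved stays moved. The work goes in short steps, Python scripts to look and compute and a shell command to move; the robot and the scene stay as the last step left them, time stands still between calls to the robot, and variables do not carry over. Pictures are saved under pics/ and viewed, at most 13 in all, crops included, and the job is handed in when it is done.

```bash
ls; mkdir -p pics; cat > h.py <<'E'
import numpy as np, cv2
from plant import robot, viewer, job
from scipy.spatial.transform import Rotation as R
def snap(name,fn):
    c=viewer.get_calibration(name); im=viewer.read_camera(name)
    cv2.imwrite('pics/'+fn,cv2.cvtColor(im,cv2.COLOR_RGB2BGR)); return im,c
def ray(c,u,v):
    T=np.array(c['world_from_camera']); K=np.array([[c['fx'],0,c['cx']],[0,c['fy'],c['cy']],[0,0,1.]])
    d=np.array(c.get('distortion',[0,0,0,0,0]),float).ravel() if 'distortion' in c else np.zeros(5)
    x,y=cv2.undistortPoints(np.array([[[u,v]]],float),K,d)[0,0]
    return T[:3,3],T[:3,:3]@np.array([x,-y,-1])
def onz(c,u,v,z):
    o,d=ray(c,u,v); return o+d*(z-o[2])/d[2]
def proj(c,p):
    T=np.array(c['world_from_camera']); q=T[:3,:3].T@(np.array(p)-T[:3,3])
    return c['cx']+c['fx']*q[0]/-q[2], c['cy']-c['fy']*q[1]/-q[2]
E
python3 - <<'E'
from h import *
for n in('top','scene'):
    im,c=snap(n,n+'1.png'); print(n,{k:np.round(v,3).tolist() for k,v in c.items()})
print(robot.sense())
E
```

```text
pics
top {'fx': 580.334, 'fy': 580.334, 'cx': 322.284, 'cy': 240.337, 'world_from_camera': [[0.015, 0.998, -0.059, 0.418], [-1.0, 0.016, 0.012, -0.039], [0.013, 0.059, 0.998, 1.489], [0.0, 0.0, 0.0, 1.0]]}
scene {'fx': 474.511, 'fy': 474.511, 'cx': 323.152, 'cy': 239.227, 'world_from_camera': [[0.862, 0.364, -0.353, 0.174], [-0.507, 0.641, -0.577, -0.61], [0.017, 0.676, 0.737, 0.784], [0.0, 0.0, 0.0, 1.0]]}
{'time_s': 0.1, 'q': array([ 1.17840541e+00,  4.91504655e-01,  1.55936836e+00, -2.36701627e-05,
        1.09168724e+00, -1.05626814e-01]), 'joint_vel': array([-1.07744299e-03, -9.70253163e-04, -1.91259529e-03,  9.29870076e-04,
       -3.69336964e-05, -8.64374887e-04]), 'joint_efforts': array([ 2.62945607e-03, -6.13623691e+01, -2.58606434e+01,  6.93926169e-02,
        4.70393489e-02, -2.72780659e-05]), 'position': array([0.1767034 , 0.59929013, 0.21412378]), 'tool_rot': array([-4.48857973e-01, -3.10914110e+00,  1.48104899e-03]), 'ft_force': array([ 0.79114199, -0.79903404,  0.35294134]), 'ft_torque': array([-0.01156469, -0.03119515, -0.01359641]), 'grip_force': 0.0, 'finger_gap': 0.9987589772662985}
```

View pics/top1.png

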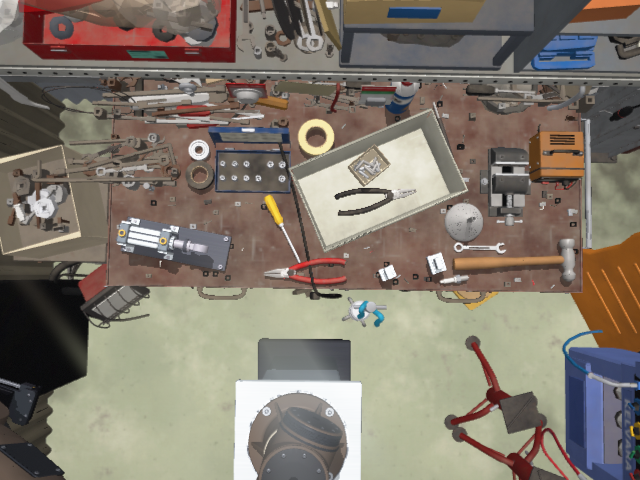

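View pics/scene1.png

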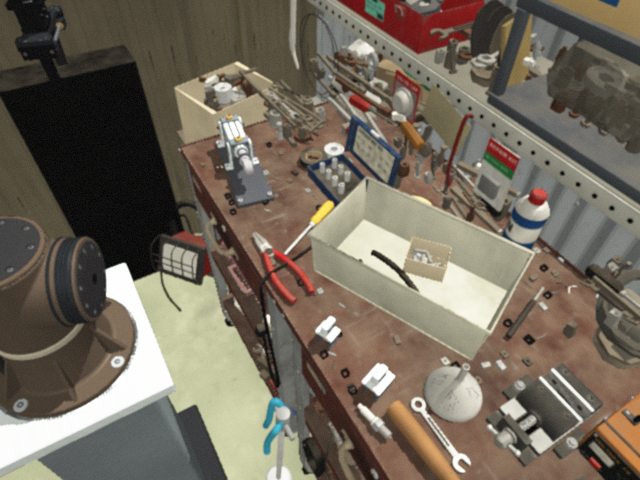

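The top view shows the cylinder and plate around (172,243) with the eye at about (198,247). The two clips are at (388,274) and (436,263), the funnel is at (463,222) and the screwdriver at (280,225). I'll enlarge the cylinder and the clips.

```bash
python3 - <<'E'
from h import *
im=cv2.imread('pics/top1.png'); s=cv2.imread('pics/scene1.png')
a=cv2.resize(im[205:285,105:245],None,fx=5,fy=5,interpolation=cv2.INTER_CUBIC)[:, :700]
b=cv2.resize(im[240:300,370:460],(300,200),interpolation=cv2.INTER_CUBIC)
d=cv2.resize(s[310:400,305:405],(222,200),interpolation=cv2.INTER_CUBIC)
o=np.zeros((600,700,3),np.uint8); o[:400]=a; o[400:,:300]=b; o[400:,310:532]=d
cv2.imwrite('pics/crop1.png',o)
c=viewer.get_calibration('top')
for n,u,v,z in[('plateR',230,252,.01),('eye',198,247,.08),('clipA',388,274,.06),('clipB',436,263,.06),('funnel',463,222,.05),('sd',280,225,.02)]:
    print(n,onz(c,u,v,z).round(3))
E
```

```text
plateR [0.473 0.177 0.01 ]
eye [0.481 0.245 0.08 ]
clipA [ 0.423 -0.22   0.06 ]
clipB [ 0.452 -0.338  0.06 ]
funnel [ 0.555 -0.407  0.05 ]
sd [0.543 0.051 0.02 ]
```

View pics/crop1.png

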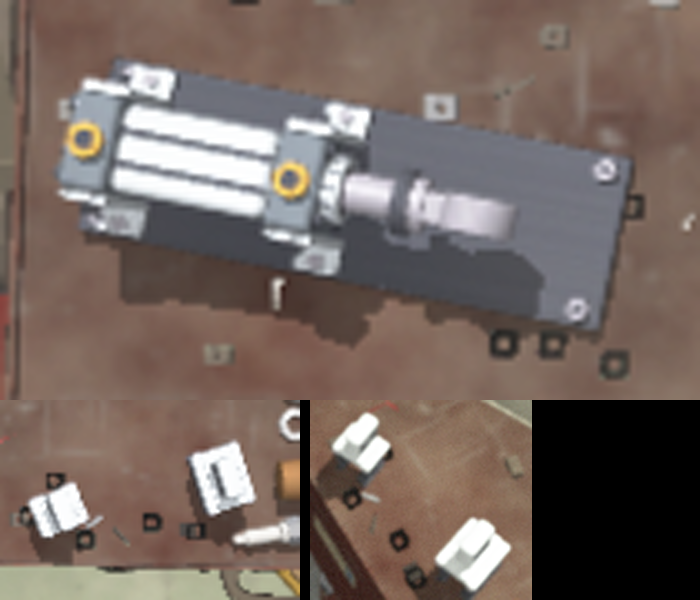

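Clip B at (436,263) is clearly the longer one: world about (0.452, -0.338), axis about +14°. The rod points along about -100.5°, partly out. I'll work out the move to a view pose over the cylinder.

```bash
cat >> h.py <<'E'
def goto(p,psi):
    s=robot.sense(); A=R.from_rotvec(s['tool_rot']); 
    B=R.from_euler('z',psi,degrees=True)*R.from_euler('x',180,degrees=True)
    d=A.inv().apply(np.array(p)-s['position'])/0.2; w=(A.inv()*B).as_rotvec()/np.pi
    print('row',d.round(4),w.round(4))
E
python3 - <<'E'
from h import *
goto([.46,.24,.30],79.5)
c=viewer.get_calibration('wrist');s=robot.sense()
T=np.array(c['world_from_camera']);A=R.from_rotvec(s['tool_rot']).as_matrix()
print(A.T@(T[:3,3]-s['position']),(A.T@T[:3,:3]).round(3),c['fx'])
E
```

```text
row [-1.8667 -1.3229 -0.4283] [-3.000e-04  2.000e-04  4.671e-01]
[ 0.06788102  0.00086695 -0.17106269] [[-0.001  0.97   0.244]
 [ 1.     0.001 -0.001]
 [-0.001  0.244 -0.97 ]] 371.97271433220897
```

```bash
python3 -m inch '[[-0.2,-0.1,-0.43,0,0,0,-1],[-0.93,-0.66,-0.43,0,0,0.2,-1],[-0.93,-0.66,-0.43,0,0,0.467,-1],[-0.93,-0.66,-0.43,0,0,0.467,-1],[-0.93,-0.66,-0.43,0,0,0.467,-1],[-0.93,-0.66,-0.43,0,0,0.467,-1],[-0.93,-0.66,-0.43,0,0,0.467,-1],[-0.93,-0.66,-0.43,0,0,0.467,-1],[-0.93,-0.66,-0.43,0,0,0.467,-1],[-0.93,-0.66,-0.43,0,0,0.467,-1],[-0.93,-0.66,-0.43,0,0,0.467,-1],[-0.93,-0.66,-0.43,0,0,0.467,-1]]' 
python3 - <<'E'
from h import *
goto([.46,.24,.30],79.5)
E
```

```text
time_s: 1.3
position: [0.3178, 0.4202, 0.3004]
tool_rot: [2.417, 2.007, -0.001]
ft_force: [0.7, 0.4, 0.3]
finger_gap: 1.001
grip_force: 0.0
row [-0.7548  0.8646  0.002 ] [-0.0001  0.0001 -0.0005]
```

```bash
python3 -m inch '[[-0.75,0.86,0,0,0,0,-1],[-0.75,0.86,0,0,0,0,-1],[-0.75,0.86,0,0,0,0,-1],[-0.75,0.86,0,0,0,0,-1],[-0.75,0.86,0,0,0,0,-1],[-0.75,0.86,0,0,0,0,-1],[-0.75,0.86,0,0,0,0,-1]]' 
python3 - <<'E'
from h import *
im,c=snap('wrist','w1.png'); import pickle; pickle.dump(c,open('w1.pkl','wb')); print(robot.sense()['position'],proj(c,robot.sense()['position']))
E
```

```text
time_s: 2.0
position: [0.4597, 0.2411, 0.3004]
tool_rot: [-2.414, -2.01, 0.001]
ft_force: [0.5, -0.3, 0.7]
finger_gap: 1.0
grip_force: 0.0
[0.45930651 0.24169078 0.30050001] (np.float64(315.39457252014785), np.float64(289.5515082912832))
```

View pics/w1.png

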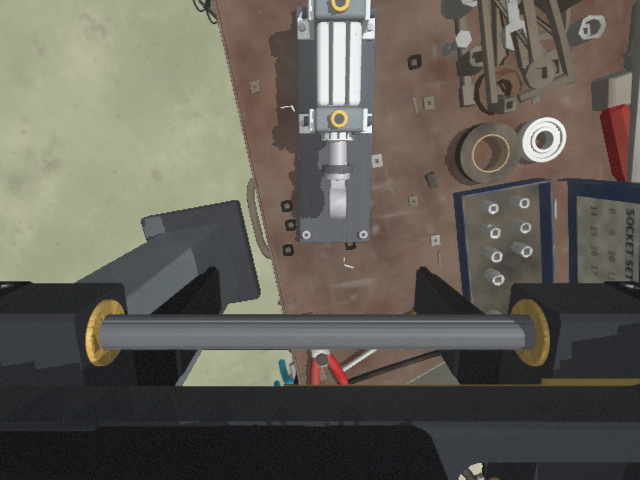

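The wrist view shows the plate with its front edge at row 242 (corners about (300,242) and (370,242)). The eye is at about (338,197), the collar at row 170 and the gland nut at about row 135. I'll compute the plate frame from these and the axis height from the eye's size and offset.

```bash
cat >> h.py <<'E'
def darkplate(im):
    hsv=cv2.cvtColor(im,cv2.COLOR_RGB2HSV); return hsv
E
python3 - <<'E'
from h import *
import pickle
c=pickle.load(open('w1.pkl','rb')); 
P=np.array([onz(c,u,v,.01) for u,v in[(299.5,242),(370.5,242),(307,235.5),(363.5,235),(298,10),(376,10)]]);print(P.round(4))
d=P[0]-P[1];print('width',np.linalg.norm(d), 'axis deg',np.degrees(np.arctan2(d[1],d[0]))-90)
e=(P[2]-P[3]);print(np.degrees(np.arctan2(e[1],e[0]))-90)
for z in(.06,.066,.072): print(z,[onz(c,*q,z).round(4).tolist() for q in[(338,218),(338,160),(338,176)]])
# second cue from top view: plate corners & holes
t=viewer.get_calibration('top')
f=lambda x,y,z:onz(t,105+x/5,205+y/5,z).round(4)
Q=[f(630,155,.01),f(600,330,.01),f(605,169,.01),f(576,309,.01),f(115,60,.01),f(80,228,.01)];print(np.array(Q))
im=cv2.imread('pics/w1.png')
a=cv2.resize(im[60:260,270:400],None,fx=3,fy=3,interpolation=cv2.INTER_CUBIC)[:600];cv2.imwrite('pics/crop2.png',a)
E
```

```text
[[0.4283 0.1951 0.01  ]
 [0.5178 0.1786 0.01  ]
 [0.4394 0.2018 0.01  ]
 [0.5104 0.1894 0.01  ]
 [0.4779 0.4561 0.01  ]
 [0.563  0.4404 0.01  ]]
width 0.09100018545973693 axis deg 79.55254846117955
80.07350252167677
0.06 [[0.4811, 0.227, 0.06], [0.4919, 0.2899, 0.06], [0.489, 0.273, 0.06]]
0.066 [[0.481, 0.2282, 0.066], [0.4916, 0.2902, 0.066], [0.4887, 0.2735, 0.066]]
0.072 [[0.4809, 0.2294, 0.072], [0.4913, 0.2905, 0.072], [0.4885, 0.2741, 0.072]]
[[0.5138 0.1757 0.01  ]
 [0.4245 0.1888 0.01  ]
 [0.5065 0.1882 0.01  ]
 [0.435  0.2012 0.01  ]
 [0.5582 0.4389 0.01  ]
 [0.4723 0.4536 0.01  ]]
```

View pics/crop2.png

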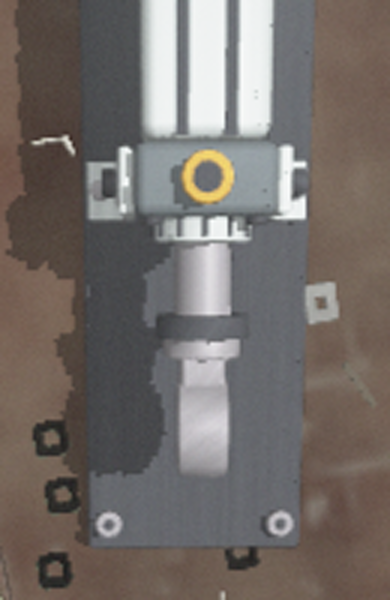

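```bash
python3 - <<'E'
from h import *
goto([.4835,.2455,.14],79.55)
E
```

```text
row [0.0405 0.1159 0.8024] [-0.0002 -0.      0.0003]
```

```bash
python3 -m inch '[[0.04,0.116,0.8,0,0,0,-0.2],[0.04,0.116,0.8,0,0,0,-0.2],[0.04,0.116,0.8,0,0,0,-0.2],[0.04,0.116,0.8,0,0,0,-0.2],[0.04,0.116,0.8,0,0,0,-0.2],[0.04,0.116,0.8,0,0,0,-0.2]]' 30
python3 - <<'E'
from h import *
im,c=snap('wrist','w2.png'); import pickle; pickle.dump(c,open('w2.pkl','wb')); s=robot.sense();print(s['position'],s['tool_rot'],proj(c,s['position']))
E
```

```text
time_s: 2.65
position: [0.4843, 0.2459, 0.1425]
tool_rot: [2.413, 2.01, 0.003]
ft_force: [0.4, 0.1, 1.1]
finger_gap: 0.61
grip_force: 0.0
[0.48448341 0.2458683  0.14292119] [2.41338963 2.00967527 0.00488811] (np.float64(316.8049943729761), np.float64(290.7903348647705))
```

View pics/w2.png

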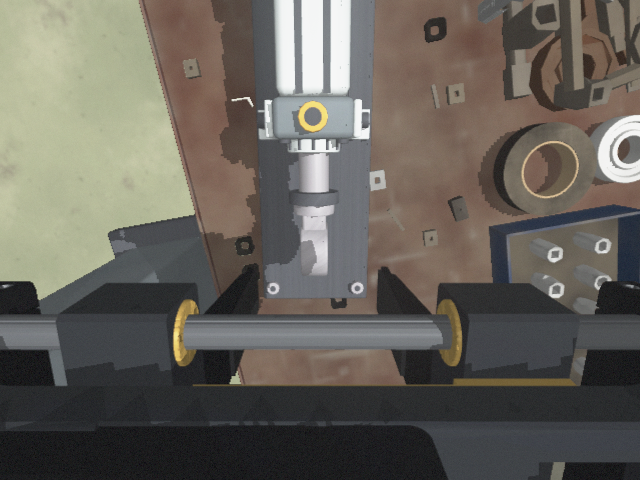

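The closer view shows the eye at about (315,250) with its tip at row 276, and the rod along u≈314. The collar's top edge is at rows 192–205, and the plate corners are at (262,297) and (369,297).

```bash
cat >> h.py <<'E'
def plate(F,th,p):  # F front-edge midpoint (plate x=.14), th deg rod direction
    e=np.array([np.cos(np.radians(th)),np.sin(np.radians(th))]);n=np.array([-e[1],e[0]]);d=np.array(p)[:2]-F
    return np.array([.14+d@e,d@n])
E
python3 - <<'E'
from h import *
import pickle
c=pickle.load(open('w2.pkl','rb')); 
a,b=[onz(c,u,v,.01) for u,v in[(262,297),(369.5,297)]];a2,b2=[onz(c,u,v,.01) for u,v in[(271.5,288),(357.5,288)]]
d=a-b;th=np.degrees(np.arctan2(d[1],d[0]))-270;F=(a+b)[:2]/2;print(np.linalg.norm(d),F,th, (a2+b2)/2)
for n,u,v,z in[('eye tip',315,276,.066),('eyeL',302,250,.078),('eyeR',328,250,.078),('collar back L top',290,197,.066),('collR',338,197,.066),('coll back',314,191,.083),('nut face',314,152,.083),('rodL',299,175,.066),('rodR',328,175,.066),('port',313,117,.097)]:
    print(n,(plate(F,-100.45,onz(c,u,v,z))*1000).round(1))
s=robot.sense();print('tcp',plate(F,-100.45,s['position'])*1000)
E
```

```text
0.09411245705532087 [0.47288919 0.18759289] -100.48979371971737 [0.47334549 0.19604842 0.01      ]
eye tip [100.5  -0.4]
eyeL [78.1 -8.9]
eyeR [78.1  8.2]
collar back L top [ 44.8 -17. ]
collR [44.8 15. ]
coll back [38.8 -0.9]
nut face [15.2 -0.8]
rodL [ 30.2 -10.8]
rodR [30.2  8.3]
port [-3.9 -1.2]
tcp [80.58824097  0.83207112]
```

```bash
python3 -m inch '[[0,-0.0065,0.2,0,0,0,-0.2],[0,-0.0065,0.46,0,0,0,-0.2],[0,-0.0065,0.46,0,0,0,-0.2],[0,-0.0065,0.46,0,0,0,-0.2],[0,-0.0065,0.46,0,0,0,-0.2],[0,-0.0065,0.46,0,0,0,1],[0,-0.0065,0.46,0,0,0,1],[0,-0.0065,0.46,0,0,0,1],[0,-0.0065,0.46,0,0,0,1],[0,-0.0065,0.46,0,0,0,1]]' 30; python3 -m inch '[[0,0,0,0,0,0,1],[0,0,0,0,0,0,1],[0,0,0,0,0,0,1]]'
```

```text
time_s: 3.7
position: [0.4827, 0.2454, 0.0488]
tool_rot: [2.415, 2.009, 0.0]
ft_force: [-0.1, -0.0, 0.8]
finger_gap: 0.235
grip_force: 0.0
time_s: 4.0
position: [0.482, 0.2454, 0.0486]
tool_rot: [-2.414, -2.009, 0.002]
ft_force: [-5.5, 1.1, 4.4]
finger_gap: 0.188
grip_force: 30.0
```

```bash
python3 -m inch '[[0,-0.004,0,0,0,0,1],[-0.03,-0.004,0,0,0,0,1],[-0.06,-0.004,0,0,0,0,1],[-0.09,-0.004,0,0,0,0,1],[-0.12,-0.004,0,0,0,0,1],[-0.13,-0.004,0,0,0,0,1],[-0.13,-0.004,0,0,0,0,1]]' 40; python3 -m inch '[[-0.005,0,0,0,0,0,1],[-0.01,0,0,0,0,0,1],[-0.015,0,0,0,0,0,1],[-0.015,0,0,0,0,0,1]]'
```

```text
time_s: 4.7
position: [0.4773, 0.2192, 0.0487]
tool_rot: [2.415, 2.009, -0.0]
ft_force: [1.5, -4.2, 1.4]
finger_gap: 0.186
grip_force: 40.0
time_s: 5.1
position: [0.4769, 0.217, 0.0487]
tool_rot: [2.415, 2.009, 0.001]
ft_force: [2.7, 3.3, 0.3]
finger_gap: 0.188
grip_force: 40.0
```

```bash
for i in 1 2; do python3 -m inch '[[-0.005,0,0,0,0,0,1],[-0.01,0,0,0,0,0,1],[-0.01,0,0,0,0,0,1],[-0.01,0,0,0,0,0,1]]'; done | grep -E 'pos|ft|gap'
```

```text
position: [0.4765, 0.215, 0.0487]
ft_force: [5.1, 1.7, -2.0]
finger_gap: 0.186
position: [0.4765, 0.2149, 0.0487]
ft_force: [4.5, 20.1, -5.6]
finger_gap: 0.185
```

```bash
python3 -m inch '[[0,0,0,0,0,0,-0.2],[0,0,0,0,0,0,-0.2],[0,0,0,0,0,0,-0.2],[0,0,-0.3,0,0,0,-0.2],[0,0,-0.6,0,0,0,-0.2],[0,0,-0.95,0,0,0,-0.2],[0,0,-0.95,0,0,0,-0.2],[0,0,-0.95,0,0,0,-0.2]]'; python3 - <<'E'
from h import *
goto([.44,-.33,.24],14)
E
```

```text
time_s: 6.7
position: [0.4772, 0.2133, 0.2437]
tool_rot: [2.413, 2.007, 0.012]
ft_force: [0.7, 0.3, -1.2]
finger_gap: 0.6
grip_force: 0.0
row [-2.7047  0.3123  0.0105] [ 0.0014 -0.0024  0.3638]
```

```bash
python3 -m inch '[[-0.9,0.1,0,0,0,0,-0.2],[-0.9,0.1,0,0,0,0,-0.2],[-0.9,0.1,0,0,0,0,-0.2],[-0.9,0.1,0,0,0,0,-0.2]]'>/dev/null;python3 -m inch '[[-0.9,0.1,0,0,0,0,-0.2],[-0.9,0.1,0,0,0,0,-0.2],[-0.9,0.1,0,0,0,0,-0.2],[-0.9,0.1,0,0,0,0,-0.2]]'>/dev/null;python3 -m inch '[[-0.9,0.11,0,0,0,0.364,-0.2],[-0.9,0.11,0,0,0,0.364,-0.2],[-0.9,0.11,0,0,0,0.364,-0.2],[-0.9,0.11,0,0,0,0.364,-0.2],[-0.9,0.11,0,0,0,0.364,-0.2],[-0.9,0.11,0,0,0,0.364,-0.2],[-0.9,0.11,0,0,0,0.364,-0.2],[-0.9,0.11,0,0,0,0.364,-0.2],[-0.9,0.11,0,0,0,0.364,-0.2],[-0.9,0.11,0,0,0,0.364,-0.2],[-0.9,0.11,0,0,0,0.364,-0.2]]'
python3 - <<'E'
from h import *
im,c=snap('wrist','w3.png'); import pickle; pickle.dump(c,open('w3.pkl','wb')); s=robot.sense();print(s['position'],s['tool_rot'],proj(c,s['position']))
E
```

```text
time_s: 8.6
position: [0.4383, -0.3291, 0.2382]
tool_rot: [-3.117, -0.386, 0.001]
ft_force: [0.2, 0.7, -0.7]
finger_gap: 0.599
grip_force: 0.0
[ 0.43836652 -0.32915438  0.23834326] [-3.11747334e+00 -3.85175589e-01  4.24144770e-04] (np.float64(318.9156965952895), np.float64(290.0036731819468))
```

View pics/w3.png

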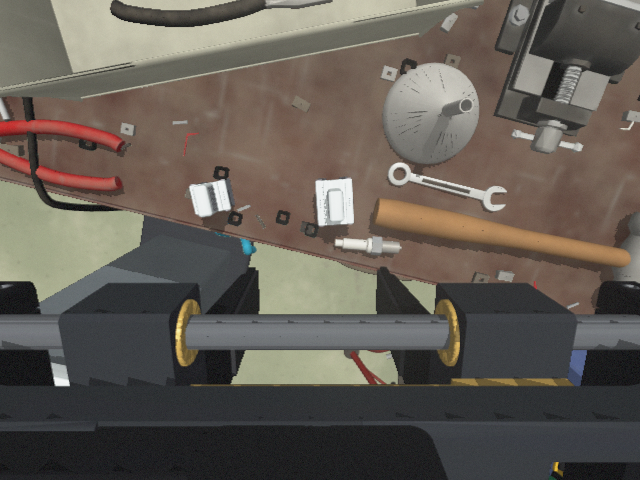

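The long clip is at (335,203), nearly aligned with the image, with its rib at u≈328–342. The short clip is at (210,198). I'll move nearer.

```bash
python3 - <<'E'
from h import *
import pickle
c=pickle.load(open('w3.pkl','rb')); p=onz(c,335,203.5,.061); print(p, onz(c,210,198,.061))
p[2]=.13; goto(p,14)
E
```

```text
[ 0.45730082 -0.34052072  0.061     ] [ 0.43371604 -0.22523996  0.061     ]
row [0.0781 0.0784 0.5417] [-0.0001  0.0001  0.0005]
```

```bash
python3 -m inch '[[0.078,0.078,0.2,0,0,0,-0.2],[0.078,0.078,0.54,0,0,0,-0.2],[0.078,0.078,0.54,0,0,0,-0.2],[0.078,0.078,0.54,0,0,0,-0.2],[0.078,0.078,0.54,0,0,0,-0.2],[0.078,0.078,0.54,0,0,0,-0.2]]'
python3 - <<'E'
from h import *
im,c=snap('wrist','w4.png'); import pickle; pickle.dump(c,open('w4.pkl','wb')); s=robot.sense();u,v=proj(c,[.457,-.3405,.061]);print(u,v,proj(c,s['position']))
u0,v0=int(u)-70,int(v)-60;print(u0,v0)
cv2.imwrite('pics/crop4.png',cv2.cvtColor(cv2.resize(im[v0:v0+110,u0:u0+140],None,fx=5,fy=5,interpolation=cv2.INTER_CUBIC),cv2.COLOR_RGB2BGR))
E
```

```text
time_s: 9.25
position: [0.4579, -0.3411, 0.1322]
tool_rot: [3.116, 0.383, 0.003]
ft_force: [0.3, 0.2, -0.1]
finger_gap: 0.601
grip_force: 0.0
317.11923912375715 251.58366275117734 (np.float64(318.7421573030879), np.float64(290.13952962949963))
247 191
```

View pics/crop4.png

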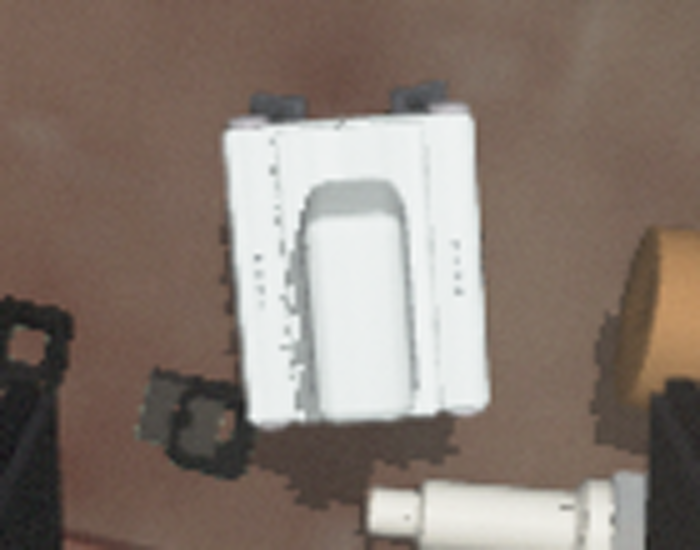

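The crop shows the clip cleanly. The saddle corners are about (226,130), (473,112), (488,408) and (250,425). The rib's top runs x≈307–408 at y 220 to x≈320–413 at y 412, a turn of about 4° in the image.

```bash
python3 - <<'E'
from h import *
import pickle
c=pickle.load(open('w4.pkl','rb')); g=lambda x,y,z:onz(c,247+x/5,191+y/5,z)
Q=[g(*q,.035) for q in[(226,130),(473,112),(488,408),(250,425)]];m=np.mean(Q,0)
ang=lambda d:np.degrees(np.arctan2(d[1],d[0]))
print('saddle',m.round(4),[np.linalg.norm(Q[i]-Q[i-1]).round(4) for i in range(4)],[ang(Q[0]-Q[3]),ang(Q[1]-Q[2]),ang(Q[0]-Q[1])-90,ang(Q[3]-Q[2])-90])
P=[g(*q,.061) for q in[(307,215),(408,212),(413,415),(321,418)]];p=np.mean(P,0)
print('rib',p.round(4),[np.linalg.norm(P[i]-P[i-1]).round(4) for i in range(4)],ang(P[0]-P[3]),ang(P[1]-P[2]))
a=np.mean([ang(Q[0]-Q[3]),ang(Q[1]-Q[2]),ang(Q[0]-Q[1])-90,ang(Q[3]-Q[2])-90])
t=p.copy();t[2]=.0385;goto(t,a)
E
```

```text
saddle [ 0.4548 -0.3424  0.035 ] [np.float64(0.0458), np.float64(0.0363), np.float64(0.0457), np.float64(0.0364)] [np.float64(17.632754358958454), np.float64(17.750842792349427), np.float64(18.201334764676787), np.float64(18.27608057569239)]
rib [ 0.4555 -0.3425  0.061 ] [np.float64(0.0288), np.float64(0.0135), np.float64(0.0287), np.float64(0.0127)] 17.494868562761084 15.7801064770975
row [-0.0138  0.0032  0.4685] [ 0.0007 -0.0004 -0.022 ]
```

```bash
python3 -m inch '[[-0.014,0.003,0.2,0,0,-0.022,-0.2],[-0.014,0.003,0.4,0,0,-0.022,-0.2],[-0.014,0.003,0.468,0,0,-0.022,-0.2],[-0.014,0.003,0.468,0,0,-0.022,-0.2],[-0.014,0.003,0.468,0,0,-0.022,-0.2],[-0.014,0.003,0.468,0,0,-0.022,1],[-0.014,0.003,0.468,0,0,-0.022,1],[-0.014,0.003,0.468,0,0,-0.022,1],[-0.014,0.003,0.468,0,0,-0.022,1],[-0.014,0.003,0.468,0,0,-0.022,1],[-0.014,0.003,0.468,0,0,-0.022,1],[-0.014,0.003,0.468,0,0,-0.022,1]]' 50; python3 -m inch '[[0,0,0,0,0,0,1],[0,0,0,0,0,0,1],[0,0,0,0,0,0,1]]'
python3 -c "
from h import *
print(robot.sense()['position'])"
```

```text
time_s: 10.5
position: [0.4548, -0.3419, 0.037]
tool_rot: [3.103, 0.49, 0.0]
ft_force: [0.5, -0.4, 1.5]
finger_gap: 0.141
grip_force: 50.0
time_s: 10.8
position: [0.4548, -0.3419, 0.037]
tool_rot: [-3.103, -0.49, -0.0]
ft_force: [-0.2, -0.7, 1.0]
finger_gap: 0.14
grip_force: 50.0
[ 0.4548264  -0.34186987  0.03697983]
```

```bash
python3 -m inch '[[0,0,-0.1,0,0,0,1],[0,0,-0.4,0,0,0,1],[0,0,-0.7,0,0,0,1],[0,0,-0.98,0,0,0,1],[0,0,-0.98,0,0,0,1],[0,0,-0.98,0,0,0,1],[0,0,-0.98,0,0,-0.17,1],[0,0,-0.98,0,0,-0.342,1],[0,0,-0.98,0,0,-0.342,1],[0,0,-0.98,0,0,-0.342,1],[0,0,-0.98,0,0,-0.342,1],[0,0,-0.98,0,0,-0.342,1]]'; python3 -m inch '[[0,0,0,0,0,-0.142,1],[0,0,0,0,0,-0.142,1],[0,0,0,0,0,-0.142,1],[0,0,0,0,0,-0.142,1]]'
python3 - <<'E'
from h import *
goto([.4891,.2832,.235],79.55)
E
```

```text
time_s: 12.0
position: [0.4544, -0.3415, 0.2313]
tool_rot: [-2.573, -1.797, 0.001]
ft_force: [-0.8, -0.1, -0.4]
finger_gap: 0.143
grip_force: 50.0
time_s: 12.4
position: [0.4544, -0.3415, 0.2315]
tool_rot: [-2.117, -2.318, -0.0]
ft_force: [0.5, -0.2, -1.7]
finger_gap: 0.145
grip_force: 50.0
row [ 3.0948  0.4557 -0.0123] [-0.0006 -0.0005  0.0869]
```

```bash
python3 -m inch '[[0.95,0.14,0,0,0,0,1],[0.95,0.14,0,0,0,0,1],[0.95,0.14,0,0,0,0,1],[0.95,0.14,0,0,0,0,1],[0.95,0.14,0,0,0,0,1]]' >/dev/null; python3 -m inch '[[0.95,0.14,0,0,0,0.087,1],[0.95,0.14,0,0,0,0.087,1],[0.95,0.14,0,0,0,0.087,1],[0.95,0.14,0,0,0,0.087,1],[0.95,0.14,0,0,0,0.087,1]]'
python3 - <<'E'
from h import *
goto([.4891,.2832,.235],79.55)
E
```

```text
time_s: 13.4
position: [0.4766, 0.0456, 0.2324]
tool_rot: [-2.416, -2.007, 0.0]
ft_force: [-0.7, -1.0, -1.8]
finger_gap: 0.143
grip_force: 50.0
row [ 1.1792 -0.1567 -0.0121] [-0.0003 -0.0002 -0.0007]
```

```bash
python3 -m inch '[[0.9,-0.15,0,0,0,0,1],[0.9,-0.15,0,0,0,0,1],[0.9,-0.15,0,0,0,0,1],[0.9,-0.15,0,0,0,0,1],[0.9,-0.15,0,0,0,0,1]]' >/dev/null; python3 -m inch '[[0.279,-0.007,0.1,0,0,0,1],[0.279,-0.007,0.3,0,0,0,1],[0.279,-0.007,0.3,0,0,0,1],[0.279,-0.007,0.3,0,0,0,1],[0.279,-0.007,0.3,0,0,0,1]]'
python3 - <<'E'
from h import *
im,c=snap('wrist','w5.png'); import pickle; pickle.dump(c,open('w5.pkl','wb'))
s=robot.sense();print(s['position']);goto([.4891,.2832,.12],79.55)
E
```

```text
time_s: 14.4
position: [0.4902, 0.2781, 0.1746]
tool_rot: [2.419, 2.004, 0.002]
ft_force: [0.9, -0.3, -0.9]
finger_gap: 0.14
grip_force: 50.0
[0.49027554 0.27820665 0.1748045 ]
row [ 0.0231 -0.0109  0.274 ] [ 0.0006 -0.0004 -0.0014]
```

View pics/w5.png

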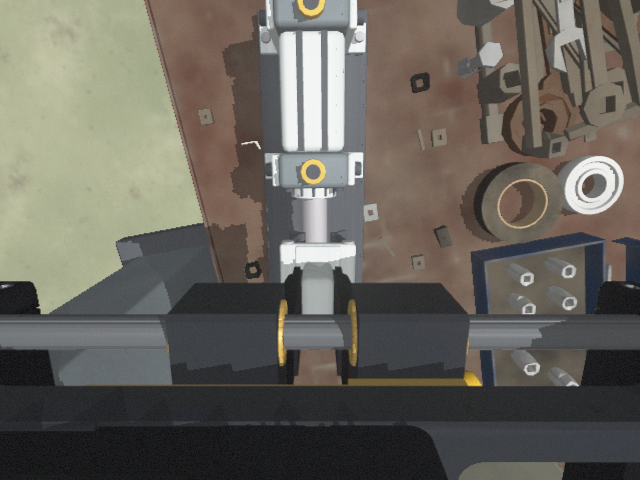

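The clip is in the hand, aligned with the rod at u≈315. The nut's face is at row ~198 and the clip's rear edge at row ~241.

```bash
python3 - <<'E'
from h import *
import pickle
c=pickle.load(open('w5.pkl','rb')); e=np.array([-.1814,-.9834]);n=np.array([.9834,-.1814]);t=np.array([.4891,.2832])
for q in[(315,198,.083),(300,215,.068),(328,215,.068)]:
    d=onz(c,*q)[:2]-t; print(q,(d@e*1000).round(1),(d@n*1000).round(1))
E
python3 -m inch '[[0.023,-0.011,0.1,0,0,0,1],[0.023,-0.011,0.25,0,0,0,1],[0.023,-0.011,0.274,0,0,0,1],[0.023,-0.011,0.274,0,0,0,1],[0.023,-0.011,0.274,0,0,0,1]]'
```

```text
(315, 198, 0.083) -28.2 1.2
(300, 215, 0.068) -13.3 -10.4
(328, 215, 0.068) -13.2 10.9
time_s: 14.95
position: [0.4889, 0.2841, 0.1199]
tool_rot: [2.417, 2.006, 0.003]
ft_force: [0.4, -1.0, -0.6]
finger_gap: 0.145
grip_force: 50.0
```

```bash
python3 -m inch '[[0,0,0.01,0,0,0,1],[0,0,0.02,0,0,0,1],[0,0,0.03,0,0,0,1],[0,0,0.04,0,0,0,1],[0,0,0.04,0,0,0,1]]' | grep -E 'pos|ft';python3 -m inch '[[0,0,0.01,0,0,0,1],[0,0,0.015,0,0,0,1],[0,0,0.02,0,0,0,1],[0,0,0.02,0,0,0,1]]'| grep -E 'pos|ft'
```

```text
position: [0.488, 0.2841, 0.11]
ft_force: [-0.6, -0.5, -2.2]
position: [0.4881, 0.2841, 0.1061]
ft_force: [-0.2, -0.9, -1.3]
```

```bash
python3 -m inch '[[0,0,0.005,0,0,0,1],[0,0,0.01,0,0,0,1],[0,0,0.01,0,0,0,1]]' | grep -E 'pos|ft'
```

```text
position: [0.4881, 0.2841, 0.1041]
ft_force: [0.5, -0.3, -1.1]
```

```bash
python3 -m inch '[[0,0.005,0,0,0,0,1],[0,0.005,0,0,0,0,1],[0,0.005,0.005,0,0,0,1],[0,0.005,0.01,0,0,0,1],[0,0.005,0.01,0,0,0,1]]' | grep -E 'pos|ft'
for i in 1 2; do python3 -m inch '[[0,0,0.005,0,0,0,1],[0,0,0.005,0,0,0,1]]' | grep -E 'pos|ft'; done
```

```text
position: [0.489, 0.2839, 0.1021]
ft_force: [-0.4, -0.6, -2.1]
position: [0.489, 0.2839, 0.1012]
ft_force: [-1.1, 0.3, -0.0]
position: [0.489, 0.284, 0.1005]
ft_force: [-1.7, 1.0, 3.5]
```

```bash
for i in 1 2 3 4; do python3 -m inch '[[0,0,0.005,0,0,0,1],[0,0,0.005,0,0,0,1]]' | grep -E 'pos|ft'; done
```

```text
position: [0.4892, 0.284, 0.1001]
ft_force: [-3.9, -0.8, 10.9]
position: [0.4894, 0.2841, 0.0992]
ft_force: [-1.5, -0.5, 10.3]
position: [0.4893, 0.2842, 0.0983]
ft_force: [-3.6, 1.3, 12.2]
position: [0.4894, 0.2842, 0.0974]
ft_force: [-2.9, 0.5, 11.4]
```

```bash
for i in 1 2 3 4 5 6; do python3 -m inch '[[0,0,0.005,0,0,0,1],[0,0,0.005,0,0,0,1]]' | grep -E 'pos|ft'; done
```

```text
position: [0.4893, 0.2843, 0.096]
ft_force: [-2.1, 1.0, 6.5]
position: [0.4893, 0.2842, 0.0947]
ft_force: [-0.6, 2.6, 2.5]
position: [0.4892, 0.2842, 0.0934]
ft_force: [-1.4, 2.7, 3.0]
position: [0.4892, 0.2841, 0.0921]
ft_force: [-1.0, 2.4, -0.2]
position: [0.489, 0.2839, 0.0908]
ft_force: [0.4, 2.5, -5.0]
position: [0.4889, 0.2837, 0.0896]
ft_force: [0.3, 2.2, -8.0]
```

```bash
for i in 1 2 3; do python3 -m inch '[[0,0,0.005,0,0,0,1],[0,0,0.005,0,0,0,1]]' | grep -E 'pos|ft'; done;  for i in 1 2 ; do python3 -m inch '[[0,0,0.0025,0,0,0,1],[0,0,0.0025,0,0,0,1]]' | grep -E 'pos|ft'; done
```

```text
position: [0.4889, 0.2837, 0.0887]
ft_force: [0.3, 0.6, -8.3]
position: [0.4889, 0.2838, 0.0878]
ft_force: [-0.6, 1.6, -10.1]
position: [0.4889, 0.2838, 0.0869]
ft_force: [0.7, -0.3, -9.6]
position: [0.489, 0.2838, 0.0866]
ft_force: [-0.1, 0.3, -7.1]
position: [0.489, 0.2839, 0.0862]
ft_force: [-0.6, -0.5, -6.5]
```

```bash
for i in 1 2 3 4 5 6; do python3 -m inch '[[0,0,0.0025,0,0,0,1],[0,0,0.0025,0,0,0,1]]' | grep -E 'pos|ft'; done
```

```text
position: [0.489, 0.2839, 0.0857]
ft_force: [-0.8, -0.7, -6.0]
position: [0.4891, 0.284, 0.0852]
ft_force: [-0.6, 0.4, -5.7]
position: [0.4891, 0.284, 0.0847]
ft_force: [-0.8, 0.6, -6.3]
position: [0.4891, 0.284, 0.0842]
ft_force: [-1.2, 0.2, -5.4]
position: [0.4891, 0.2839, 0.0837]
ft_force: [-1.9, 1.4, -4.0]
position: [0.4891, 0.2839, 0.0833]
ft_force: [-0.6, 0.6, -2.2]
```

```bash
for i in 1 2 3 ; do python3 -m inch '[[0,0,0.002,0,0,0,1],[0,0,0.002,0,0,0,1]]' | grep -E 'pos|ft'; done
```

```text
position: [0.4893, 0.2839, 0.083]
ft_force: [-0.1, -0.0, -1.2]
position: [0.4894, 0.284, 0.0826]
ft_force: [0.3, 0.5, -0.6]
position: [0.4894, 0.284, 0.0823]
ft_force: [0.8, -0.1, 1.4]
```

```bash
for i in 1 2 3 ; do python3 -m inch '[[0,0,0.0015,0,0,0,1],[0,0,0.0015,0,0,0,1]]' | grep -E 'pos|ft'; done
```

```text
position: [0.4894, 0.284, 0.0821]
ft_force: [-0.1, -0.6, 4.3]
position: [0.4894, 0.284, 0.082]
ft_force: [-1.0, -0.6, 5.4]
position: [0.4895, 0.284, 0.0819]
ft_force: [-1.4, -1.3, 10.5]
```

```bash
python3 -m inch '[[0,0,-0.0025,0,0,0,1],[0,0,-0.0025,0,0,0,1],[0,0,-0.0025,0,0,0,-0.2],[0,0,-0.0025,0,0,0,-0.2],[0,0,-0.0025,0,0,0,-0.2],[0,0,-0.1,0,0,0,-0.2],[0,0,-0.3,0,0,0,-0.2],[0,0,-0.3,0,0,0,-0.2],[0,0,-0.3,0,0,0,-0.2]]'
python3 - <<'E'
from h import *
im,c=snap('wrist','w6.png'); s=robot.sense();print(s['position']);goto([.4767,.2149,.14],79.55)
E
```

```text
time_s: 23.35
position: [0.4892, 0.284, 0.1415]
tool_rot: [2.417, 2.007, 0.002]
ft_force: [-0.4, 0.2, -0.7]
finger_gap: 0.593
grip_force: 0.0
[0.48878573 0.28377299 0.14068126]
row [-0.3496  0.0039  0.0035] [-0.0001  0.0001 -0.0007]
```

View pics/w6.png

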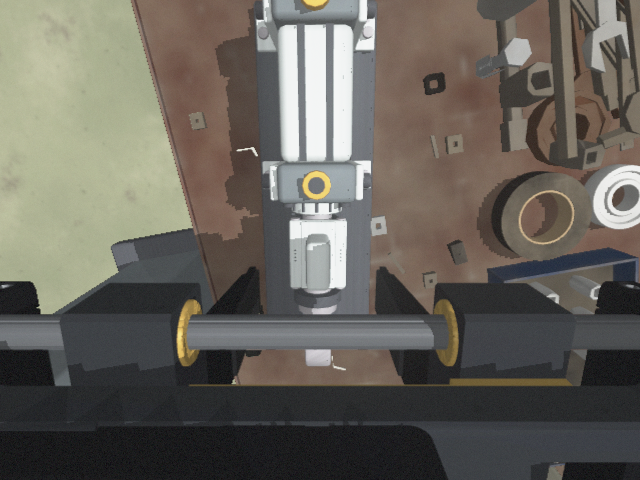

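The clip sits squarely on the rod at (318,253) between the nut (row 210) and the collar (row ~295). Next is the eye again.

```bash
python3 -m inch '[[-0.35,0.004,0,0,0,0,-0.2],[-0.35,0.004,0,0,0,0,-0.2],[-0.35,0.004,0,0,0,0,-0.2],[-0.35,0.004,0.2,0,0,0,-0.2],[-0.35,0.004,0.46,0,0,0,-0.2],[-0.35,0.004,0.46,0,0,0,-0.2],[-0.35,0.004,0.46,0,0,0,-0.2],[-0.35,0.004,0.46,0,0,0,1],[-0.35,0.004,0.46,0,0,0,1],[-0.35,0.004,0.46,0,0,0,1],[-0.35,0.004,0.46,0,0,0,1],[-0.35,0.004,0.46,0,0,0,1]]' 30 | grep -E 'pos|ft|gap|grip'; python3 -m inch '[[0,0,0,0,0,0,1],[0,0,0,0,0,0,1],[0,0,0,0,0,0,1],[0,0,0,0,0,0,1]]'| grep -E 'pos|ft|gap|grip'
```

```text
position: [0.4772, 0.215, 0.0497]
ft_force: [0.7, -0.4, -0.6]
finger_gap: 0.235
grip_force: 0.0
position: [0.4765, 0.2151, 0.0495]
ft_force: [-2.6, 1.4, 6.5]
finger_gap: 0.187
grip_force: 30.0
```

```bash
python3 -m inch '[[0.005,0,0,0,0,0,1],[0.01,0,0,0,0,0,1],[0.015,0,0,0,0,0,1],[0.02,0,0,0,0,0,1],[0.02,0,0,0,0,0,1]]'| grep -E 'pos|ft'
for i in 1 2 3; do python3 -m inch '[[0.005,0,0,0,0,0,1],[0.005,0,0,0,0,0,1]]'| grep -E 'pos|ft';done
```

```text
position: [0.4772, 0.2187, 0.0495]
ft_force: [-4.5, -1.7, 7.0]
position: [0.4773, 0.2196, 0.0495]
ft_force: [-3.9, -2.6, 7.8]
position: [0.4775, 0.2205, 0.0495]
ft_force: [-3.7, -2.9, 7.3]
position: [0.4777, 0.2215, 0.0495]
ft_force: [-4.9, -2.9, 7.2]
```

```bash
for i in 1 2 3 4 5; do python3 -m inch '[[0.0025,0,0,0,0,0,1],[0.0025,0,0,0,0,0,1]]'| grep -E 'pos|ft';done
```

```text
position: [0.4777, 0.222, 0.0495]
ft_force: [-3.9, -3.8, 8.4]
position: [0.4779, 0.2224, 0.0495]
ft_force: [-3.0, -3.1, 7.3]
position: [0.4779, 0.2229, 0.0495]
ft_force: [-3.5, -3.0, 7.7]
position: [0.478, 0.2234, 0.0495]
ft_force: [-4.3, -3.1, 6.6]
position: [0.4781, 0.2239, 0.0495]
ft_force: [-4.3, -3.7, 7.6]
```

```bash
for i in 1 2 3 4; do python3 -m inch '[[0.002,0,0,0,0,0,1],[0.002,0,0,0,0,0,1]]'| grep -E 'pos|ft';done
```

```text
position: [0.4782, 0.2243, 0.0495]
ft_force: [-3.5, -3.5, 7.2]
position: [0.4783, 0.2247, 0.0495]
ft_force: [-4.6, -3.4, 9.0]
position: [0.4783, 0.225, 0.0495]
ft_force: [-3.5, -4.2, 8.0]
position: [0.4783, 0.2251, 0.0495]
ft_force: [-4.6, -8.0, 8.5]
```

```bash
for i in 1 2 3; do python3 -m inch '[[0.0015,0,0,0,0,0,1],[0.0015,0,0,0,0,0,1]]'| grep -E 'pos|ft';done
```

```text
position: [0.4783, 0.2251, 0.0495]
ft_force: [-3.2, -10.6, 9.7]
position: [0.4783, 0.2251, 0.0495]
ft_force: [-4.1, -12.4, 9.7]
position: [0.4783, 0.2251, 0.0495]
ft_force: [-4.2, -15.6, 9.9]
```

```bash
python3 -m inch '[[0,0,0,0,0,0,-0.2],[0,0,0,0,0,0,-0.2],[0,0,0,0,0,0,-0.2],[0,0,0,0,0,0,-0.2],[0,0,-0.2,0,0,0,-0.2],[0,0,-0.6,0,0,0,-0.2],[0,0,-0.8,0,0,0,-0.2],[0,0,-0.8,0,0,0,-0.2],[0,0,-0.8,0,0,0,-0.2],[0,0,-0.8,0,0,0,-0.2]]'
python3 - <<'E'
from h import *
im,c=snap('wrist','w7.png')
cv2.imwrite('pics/crop7.png',cv2.cvtColor(cv2.resize(im[60:280,230:420],None,fx=2.5,fy=2.5,interpolation=cv2.INTER_CUBIC),cv2.COLOR_RGB2BGR))
E
```

```text
time_s: 29.5
position: [0.4789, 0.2267, 0.2088]
tool_rot: [-2.417, -2.007, 0.0]
ft_force: [-0.1, -0.6, -0.5]
finger_gap: 0.598
grip_force: 0.0
```

View pics/crop7.png

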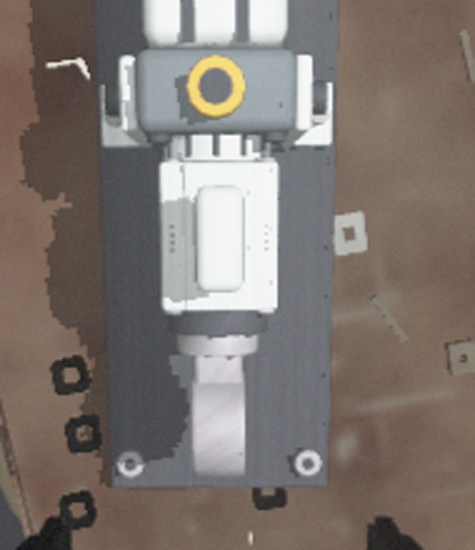

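The clip (crop 165–278 × 160–310) is nipped tightly between the nut and the dark collar, straight on the rod, and the gripper is clear. I'm handing the job in.

```bash
python3 -c "
from plant import job
print(job.close_job())"
```

```text
the job is handed in; nothing more can be done
None
```

I handed the job in at about 29.5 s: rod drawn out to its end stop, long clip snapped home on it, and the rod pushed back until the collar nipped the clip against the gland nut. The hand-in returned no verdict. The highest forces I read were about 12 N pressing the clip on and 16 N nipping it, and the arm never went near the short clip or tools in any move.

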